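# Line up four pipe rests by height on the setting bar

### The arm

A 7-joint arm with a two-finger parallel gripper is mounted at the origin on the work surface; the furniture and walls round the work are solid. World frame = base frame: x ahead of the robot, y to its left, z up, the work surface at z = 0. Lengths are in m, angles in degrees, forces in N, time in s.
With the tool pointing down it reaches from about 0.425 to 0.925 m from the base axis. Payload 6.8 kg.
Tool frame: the origin (TCP) lies midway between the tips of the shut fingers; the grasp point (between the pads) lies 19 mm behind it; z points along the fingers, y is the line along which they close (so a half turn about z gives the same grasp; the last joint's range is limited). The gripper opens to 85 mm and grips with 20 to 120 N. Pads are 22 mm wide; open, the fingers measure 114 mm over their backs; the gripper's body (76 mm by 85 mm) begins 54 mm behind the grasp point. The pads swing forward as they close: fully open they stand 13 mm farther back than shut.
Start: joints at [61.243, 27.33, 1.283, 89.118, -0.659, 63.558, -4.761], TCP at [0.259, -0.623, 0.231] pointing down, gripper open.
Joint ranges: [-169.35, 169.35], [-19.33, 120.38], [-80.79, 83.38], [13.8, 139.57], [-78.32, 258.32], [9.67, 109.79], [-169.56, 169.56]. Speed limits (degrees/s): [136.94, 136.94, 180, 180, 180, 180, 180].

### API

Orientations are given as [roll, pitch, yaw] about the fixed x, y, z axes, in that order (R = Rz(yaw) Ry(pitch) Rx(roll)).
In Python, from plant import telemetry, imaging, ctrl gives the robot as it stands.
- The arm moves only by the tool creep_tool, called after "Emit:" as name(argument=value, ...), one argument or row to a line, values as JSON. Schema: {"type":"object","properties":{"plan":{"type":"array","items":{"type":"number"},"minItems":7,"maxItems":84},"squeeze":{"type":"number"},"only":{"type":"string"},"quiet":{"type":"boolean"},"lines":{"type":"string"}},"required":["plan"],"additionalProperties":false}. plan is one flat list of numbers that holds 1 to 12 rows one after another, with no inner brackets; each row has 7 numbers: a rotation vector rx, ry, rz in units of 2 degrees, then dx, dy, dz in units of 25 mm, then the finger opening in m; each row is the pose to reach, as a shift and turn from the pose commanded when the call began, along the tool's axes at that moment; what a row does not reach only later rows make up. A row lasts 1/8 s, in which the tool goes at most 0.0625 m and 10.7 degrees, less where a joint would pass 70% of its speed; a pose out of reach is approached as far as the arm can. The fingers move at their own pace and stop on an object; squeeze is the grip in N (left out, the last holds). Time passes only in rows, so rows that do not move let the fingers close. The tool returns the time, the measured TCP pose, the force, the opening and the grip force at its end. only (a regular expression) keeps the lines of the reply that match it, lines (a string "A,B") keeps lines A to B, and quiet returns only ok. Input that does not fit is refused with a message, and nothing moves.
- telemetry.sense(): the state, without advancing time (a new reading comes with each control period).
- imaging.capture(name): name is "scene" or "top" or "wrist"; returns a dict with "color" (400x640x3 uint8, red, green, blue), "depth" (400x640 float32, m along the optical axis (not along the pixel's ray), 0 where there is no reading), "mtx" (3x3 intrinsics, pixels), "position" and "attitude" of the camera in the world; the wrist camera has in their place "tool_from_camera" (4x4, takes a point from camera to tool coordinates, whose origin is the TCP and whose axes are the flange's). Camera axes: x right, y down, z forward; pixel columns grow to the right and rows downward; lengths in m; the calibration is good to about 2 mm. A picture is of the moment at which its call begins: read the wrist's pose just before it.
- ctrl.hand_in(): hands the job in; it is judged then, once.
The state is a dict: "t": time; "qpos": joint angles; "joint_velocities": joint speeds; "tau": joint torques, N m; "position": TCP position; "eef_rot": TCP orientation; "wrist_force": force on the tool from outside, world axes, zero at the start; "torque": the same for the moment, N m; "width": finger opening in m; "grasp_force": force on a finger pad.
Only numpy, scipy, OpenCV 4.12 (cv2) and the standard library are available. Lean on these libraries where they do the work, as an engineer would, in place of code of your own. Each camera call takes 0.05 s, during which the arm holds its last target. There are 200 camera calls.

### The job

A pipe is to be propped on a slope for welding: stand the four steel pipe rests upright on the pads of the dark steel setting bar, one on each pad and centred on it, in order of height, with the tallest on the pad next to the red end stop and the shortest at the far end of the row. Do not tip any rest over, leave the brass block where it lies, and let go of everything at the end.

Things in the scene. Friction and masses are not known exactly. Their poses are not given: they have to be found in the camera images.
- rest_yellow: loose upright steel pipe rest, 94 mm tall, with a yellow cap: round foot 44 mm across and 6 mm thick, above it a plain round stem 28 mm across up to the top (the top 10 mm is the yellow cap, same width); 429 g nominal. Origin at the centre of its underside, z up along its axis; it is round, so its yaw does not matter. Grip the stem from above just under the top.
- rest_green: loose upright steel pipe rest, 76 mm tall, with a green cap: round foot 44 mm across and 6 mm thick, above it a plain round stem 28 mm across up to the top (the top 10 mm is the green cap, same width); 366 g nominal. Origin at the centre of its underside, z up along its axis; it is round, so its yaw does not matter. Grip the stem from above just under the top.
- rest_blue: loose upright steel pipe rest, 58 mm tall, with a blue cap: round foot 44 mm across and 6 mm thick, above it a plain round stem 28 mm across up to the top (the top 10 mm is the blue cap, same width); 303 g nominal. Origin at the centre of its underside, z up along its axis; it is round, so its yaw does not matter. Grip the stem from above just under the top.
- rest_white: loose upright steel pipe rest, 40 mm tall, with a white cap: round foot 44 mm across and 6 mm thick, above it a plain round stem 28 mm across up to the top (the top 10 mm is the white cap, same width); 240 g nominal. Origin at the centre of its underside, z up along its axis; it is round, so its yaw does not matter. Grip the stem from above just under the top.
- pad_1: one of four identical round black pads with a white ring, 60 mm across, 2 mm thick, fixed 78 mm apart in a straight row on the setting bar (a fixed flat dark steel bar, 390 x 74 x 12 mm). Which pad sits where in the row changes. Origin at the centre of its underside, on the bar (z = 12 mm; the pad's top is at z = 14 mm); x across the bar, y along it.
- pad_2: one of four identical round black pads with a white ring, 60 mm across, 2 mm thick, fixed 78 mm apart in a straight row on the setting bar (a fixed flat dark steel bar, 390 x 74 x 12 mm). Which pad sits where in the row changes. Origin at the centre of its underside, on the bar (z = 12 mm; the pad's top is at z = 14 mm); x across the bar, y along it.
- pad_3: one of four identical round black pads with a white ring, 60 mm across, 2 mm thick, fixed 78 mm apart in a straight row on the setting bar (a fixed flat dark steel bar, 390 x 74 x 12 mm). Which pad sits where in the row changes. Origin at the centre of its underside, on the bar (z = 12 mm; the pad's top is at z = 14 mm); x across the bar, y along it.
- pad_4: one of four identical round black pads with a white ring, 60 mm across, 2 mm thick, fixed 78 mm apart in a straight row on the setting bar (a fixed flat dark steel bar, 390 x 74 x 12 mm). Which pad sits where in the row changes. Origin at the centre of its underside, on the bar (z = 12 mm; the pad's top is at z = 14 mm); x across the bar, y along it.
- red_stop: red end stop, a block 60 x 18 x 22 mm fixed across one end of the setting bar (either end, it changes; an equal grey stop is on the other end). Origin at the centre of its underside, on the bar's top. In the line of the pads: the nearest pad's centre is 62 mm away, the next ones 140, 218 and 296 mm.
- brass_block: bystander: loose brass block 30 x 50 x 25 mm lying on the table near the robot's end of the bar. Origin at the centre of its underside; x along the 30 mm side, y along the 50 mm side. Not to be moved.

How it is judged:
By the outcome, as a careful person would: the job done as asked, in the order asked, and still so for the second after the job is handed in, with the robot touching nothing.
It also fails if it takes over 102 s, if anything falls off the work surface, if the arm or the gripper's body presses on something with over 40 N, if the wrist force passes 120 N, or if a joint passes its speed limit or range.

## Working session

There is one attempt and no reset: what is moved stays moved. The work goes in short steps, Python scripts to look and compute and a tool call to move; the robot and the scene stay as the last step left them, time stands still between calls to the robot, and variables do not carry over. Pictures are saved under pics/ and viewed, at most 16 in all, crops included, and the job is handed in when it is done.

```bash
ls; mkdir -p pics; python3 - <<'E'
from plant import telemetry, imaging, ctrl
import cv2
s=telemetry.sense(); print({k:s[k] for k in('t','position','eef_rot','width')})
for n in('scene','top'):
    c=imaging.capture(n); cv2.imwrite(f'pics/{n}0.png',c['color'][:,:,::-1]); print(n,c['mtx'],c['position'],c['attitude'])
E
```

```text
pics
{'t': 0.0, 'position': array([ 0.25877533, -0.62276893,  0.23031246]), 'eef_rot': array([-1.79892281e+02,  6.81162943e-03,  2.25665103e+01]), 'width': 0.08542100544839745}
scene [[424.84087027   0.         319.76055559]
 [  0.         424.84087027 195.97592469]
 [  0.           0.           1.        ]] [0.14713799 0.86255497 0.58074188] [-121.3465287    -0.94994332 -155.76924307]
top [[470.94619232   0.         317.68688598]
 [  0.         470.94619232 198.88003085]
 [  0.           0.           1.        ]] [0.46329923 0.04919781 1.14899959] [-176.45963068   -0.86259705  -89.28804504]
```

View pics/scene0.png

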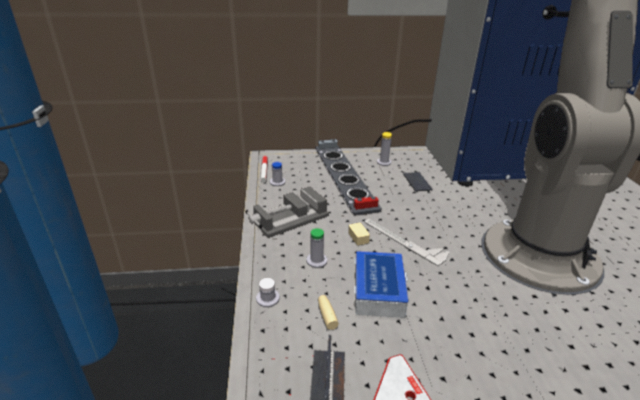

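View pics/top0.png

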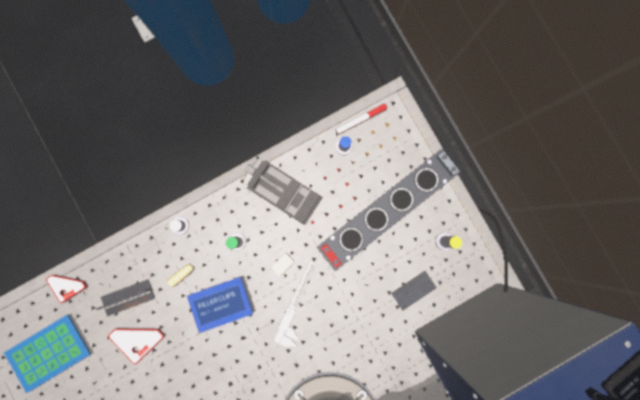

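Scene view: yellow rest at (386,148), blue (277,173), green (317,247), white (267,291), red stop (366,203). Top view: caps at yellow (456,243), green (233,242), blue (345,143), white (178,226); pads at (351,239), (376,218), (401,199), (427,179); red stop (330,255). A cabinet stands between the arm and the work, so I'll measure it too.

```bash
cat > h.py <<'E'
import numpy as np, cv2
from scipy.spatial.transform import Rotation as R
from plant import telemetry, imaging, ctrl
def cam(n):
    s=telemetry.sense(); c=imaging.capture(n)
    if n=='wrist':
        T=c['tool_from_camera']; Rt=R.from_euler('xyz',s['eef_rot'],degrees=True).as_matrix()
        c['R']=Rt@T[:3,:3]; c['p']=Rt@T[:3,3]+s['position']
    else:
        c['R']=R.from_euler('xyz',c['attitude'],degrees=True).as_matrix(); c['p']=np.array(c['position'])
    return c
def ray(c,uv):
    d=c['R']@np.linalg.inv(c['mtx'])@np.array([uv[0],uv[1],1.]); return d
def plane(c,uv,z):
    d=ray(c,uv); return c['p']+d*(z-c['p'][2])/d[2]
def tri(c1,u1,c2,u2):
    d1,d2=ray(c1,u1),ray(c2,u2); d1/=np.linalg.norm(d1); d2/=np.linalg.norm(d2)
    t=np.linalg.lstsq(np.c_[d1,-d2],c2['p']-c1['p'],rcond=None)[0]
    a,b=c1['p']+t[0]*d1,c2['p']+t[1]*d2
    return (a+b)/2,np.linalg.norm(a-b)
def cloud(c):
    v,u=np.mgrid[:400,:640]; P=np.stack([u,v,np.ones_like(u)],-1)@np.linalg.inv(c['mtx']).T*c['depth'][...,None]
    return P@c['R'].T+c['p']
HSV={'yellow':((22,150,120),(35,255,255)),'green':((50,120,60),(75,255,255)),'blue':((108,150,90),(120,255,255)),'red':((0,150,90),(6,255,255))}
def blobs(c,lo,hi,amin=15,roi=None):
    m=cv2.inRange(cv2.cvtColor(c['color'],cv2.COLOR_RGB2HSV),lo,hi)
    if roi is not None: k=np.zeros_like(m); k[roi[1]:roi[3],roi[0]:roi[2]]=1; m*=k
    n,l,st,ce=cv2.connectedComponentsWithStats(m)
    return [(ce[i].round(1),st[i]) for i in range(1,n) if st[i][4]>=amin]
E
python3 - <<'E'
from h import *
np.set_printoptions(precision=3,suppress=True)
S,T=cam('scene'),cam('top')
roiT=dict(yellow=(440,230,475,255),green=(220,230,245,255),blue=(332,130,360,155),red=(315,238,345,272))
roiS=dict(yellow=(375,128,396,145),green=(305,225,330,240),blue=(268,158,286,172),red=(350,190,385,212))
for k in HSV:
    print(k); 
    bt=blobs(T,*HSV[k],roi=roiT[k]);bs=blobs(S,*HSV[k],roi=roiS[k])
    for b in bt: print(' T',b)
    for b in bs: print(' S',b)
    if bt and bs: print(tri(T,max(bt,key=lambda b:b[1][4])[0],S,max(bs,key=lambda b:b[1][4])[0]))
bt=blobs(T,(0,0,185),(180,45,255),roi=(165,212,192,240));bs=blobs(S,(0,0,185),(180,40,255),roi=(258,275,278,300));print('white',bt,bs)
P=cloud(T)
for n,uv in dict(p1=(351,239),p2=(376,218),p3=(401,199),p4=(427,179),red=(330,255),y=(456,243),g=(233,242),b=(345,143),w=(178,226),brass=(283,265)).items(): print(n,P[uv[1],uv[0]])
hi=(P[...,2]>.12)&(T['depth']>0); print('high',P[hi].min(0),P[hi].max(0))
for uv in((505,290),(420,325),(545,380),(460,370),(600,330),(625,380),(290,190),(270,180),(220,300)): print(uv,P[uv[1],uv[0]])
Q=cloud(S)
for uv in((450,30),(450,150),(475,180),(440,100),(520,60),(540,180)): print('S',uv,Q[uv[1],uv[0]])
w=cam('wrist'); cv2.imwrite('pics/w0.png',w['color'][:,:,::-1]); print(w['tool_from_camera'])
E
```

```text
yellow
 S (array([386.3, 134.4]), array([382, 132,  10,   6,  50], dtype=int32))
green
 S (array([316.7, 233.3]), array([311, 229,  12,  10,  98], dtype=int32))
blue
 S (array([276.7, 165. ]), array([273, 163,   8,   5,  38], dtype=int32))
red
 T (array([330.9, 255.5]), array([327, 251,   9,  10,  42], dtype=int32))
 S (array([365.9, 202.5]), array([355, 197,  23,  12, 188], dtype=int32))
(array([0.399, 0.   , 0.022]), np.float64(0.001224021688070531))
white [(array([177.7, 225.4]), array([165, 212,  27,  28, 707], dtype=int32))] [(array([266.3, 282.8]), array([259, 278,  16,  11, 145], dtype=int32)), (array([276.4, 295.7]), array([275, 291,   3,   9,  17], dtype=int32))]
p1 [ 0.438 -0.048  0.017]
p2 [ 0.489 -0.109  0.01 ]
p3 [ 0.536 -0.169  0.015]
p4 [ 0.586 -0.232  0.013]
red [0.4   0.003 0.035]
y [ 0.434 -0.277  0.096]
g [0.43  0.224 0.077]
b [ 0.663 -0.029  0.055]
w [0.464 0.359 0.042]
brass [0.375 0.113 0.027]
high [ 0.111 -0.68   0.12 ] [ 0.985 -0.195  0.559]
(505, 290) [ 0.335 -0.374  0.125]
(420, 325) [ 0.232 -0.219 -0.003]
(545, 380) [ 0.262 -0.271  0.502]
(460, 370) [ 0.231 -0.202  0.354]
(600, 330) [ 0.324 -0.362  0.478]
(625, 380) [ 0.265 -0.375  0.51 ]
(290, 190) [0.551 0.098 0.052]
(270, 180) [0.576 0.147 0.038]
(220, 300) [0.295 0.256 0.047]
S (450, 30) [ 0.315 -0.347  0.38 ]
S (450, 150) [ 0.247 -0.235  0.097]
S (475, 180) [ 0.168 -0.229  0.027]
S (440, 100) [ 0.309 -0.333  0.197]
S (520, 60) [ 0.133 -0.245  0.346]
S (540, 180) [0.049 0.047 0.195]
[[-0.001 -0.953 -0.302  0.076]
 [ 1.    -0.001  0.    -0.   ]
 [-0.001 -0.302  0.953 -0.143]
 [ 0.     0.     0.     1.   ]]
```

View pics/w0.png

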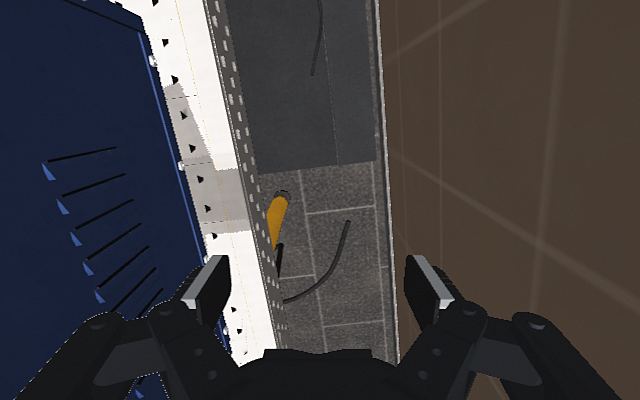

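Wrist view: the gripper hangs in the gap between the blue cabinet (left, x<230) and the wall (right, x>385), past the table's edge. I'll map the obstacle heights before moving.

```bash
python3 - <<'E'
from h import *
M=np.full((24,24),-9.)
P=np.concatenate([cloud(c)[(c['depth']>0)] for c in map(cam,('scene','top','wrist'))])
P=P[(P[:,2]<1.2)]
i=np.floor((P[:,0]+.2)/.05).astype(int); j=np.floor((P[:,1]+.9)/.05).astype(int)
ok=(i>=0)&(i<24)&(j>=0)&(j<24); np.maximum.at(M,(i[ok],j[ok]),P[ok,2])
print('cols y',-90,'..; cm'); print('      ',' '.join('%3d'%(-90+5*k) for k in range(24)))
for a in range(23,-1,-1): print('x%4d '%(-20+5*a),' '.join('%3d'%round(v*100) if v>-9 else '  .' for v in M[a]))
E
```

```text
cols y -90 ..; cm
       -90 -85 -80 -75 -70 -65 -60 -55 -50 -45 -40 -35 -30 -25 -20 -15 -10  -5   0   5  10  15  20  25
x  95    .   .   .   .   .   .   .  40  40 -84   . -86 -83   . -84 -83 -83 -83 -83 -83 -83 -83 -84 -83
x  90    .   .   .   .   .   .  34  40 -82 -84   . -81   .   .   .   . -84 -83 -83 -83 -83 -83 -83 -83
x  85    .   .   .   .   .   .  40  40 -82   . -82   .   .   .   .   . -84   . -84 -83 -84 -83 -83 -83
x  80    .   .   .   .   .  39  40 -82 -82 -84 -82   .   .   .   1   0   0 -85 -83 -84 -83 -84 -83 -83
x  75    .   .   .   .   .  40  40 -83   . -82   . -82 -83   0   1   2   2   0   . -84 -84   . -84 -83
x  70    .   .   .   .  38  40 -83   .   .   . -83 -84   0   0   1   2   2   2   0   1   . -84   .   .
x  65    .   .   .   .  40  40 -83 -84 -83 -84   . -84   4   1   1   0   0   6   1   1   1   0   .   .
x  60    .   .   .  40  40 -83 -84 -83 -82 -84 -84   3   4   3   1   1   1   1   0   1   3   5   5   0
x  55    .   .  32  40  39 -83 -84 -83 -83 -84 -27   1   4   2   2   2   0   0   5   6   5   5   5   1
x  50    .   .  40  40 -83 -84 -84 -83 -84 -83   1  
[... 792 characters left out ...]
84 -84  -5   0  27   0 -84 -84   0  47  47   1   0   2   2   2   1   1   1   1   0
x   5  -84 -84 -84 -84 -84   0  20  21 -84 -84 -84   0  47  46   1  49  50  48  36  33   1   1   0   1
x   0  -84 -84 -84 -84   0   0  17 -84 -84 -84   0  33  35   0   . -83  50  50  42  35   2   0   0   0
x  -5  -84 -84 -84 -84   0   4   5 -84 -84 -83   . -84 -84 -84 -84   .  50  49  42  33   2   0   0   0
x -10  -83 -84 -84  -6   0   0 -52 -84 -84 -85  47   . -85 -84   . -84   2  36  35   6   1   0   0   0
x -15  -83 -84 -84  -9 -84 -84 -84 -84 -85  34  41   0   0   0   0   0   1   3   2   1   0   0   0   0
x -20  -84 -84 -85 -84 -42 -85 -85 -85 -84   0   0   0   0   0   0   0   0   0   0   0   0   0   0   .
```

Units first: shifts go in units of 25 mm and turns go in units of 2 degrees. So -0.23 m is -9.2, -0.18 m is -7.2.

Emit:
creep_tool(
  plan=[0, 0, 0, 0, 0, -2.4, 0.085, 0, 0, 0, 0, 0, -4.8, 0.085, 0, 0, 0, 0, 0, -7.2, 0.085, 0, 0, 0, 0, 0, -9.2, 0.085, 0, 0, 0, 0, 0, -9.2, 0.085],
  squeeze=40,
)

```text
t: 1.02
position: [0.2595, -0.6246, 0.4669]
eef_rot: [179.5, -0.0, 22.6]
wrist_force: [0.1, -0.3, -1.0]
width: 0.0849
grasp_force: 0.0
```

```bash
cat >> h.py <<'E'
def delta(target,yaw=None):
    s=telemetry.sense(); r=R.from_euler('xyz',s['eef_rot'],degrees=True); d=r.inv().apply(np.array(target)-s['position'])
    rv=np.zeros(3) if yaw is None else (r.inv()*R.from_euler('xyz',[180,0,yaw],degrees=True)).as_rotvec(degrees=True)
    print('tool delta',d.round(4),'rotvec',rv.round(1),'pos',s['position'].round(4),'yaw',round(s['eef_rot'][2],1))
E
python3 - <<'E'
from h import *
delta((.5,-.42,.46),-51.2)
c=cam('top');P=cloud(c);m=(P[...,2]>.4)&(P[...,2]<.53)&(c['depth']>0)&(P[...,0]<.42)&(P[...,1]>-.5)
p=P[m][:,:2].astype(np.float32)
print(cv2.convexHull(p)[::1,0].round(3).tolist()[:30])
print(telemetry.sense()['qpos'])
E
```

```text
tool delta [ 0.3006 -0.0968  0.0062] rotvec [ 0.4 -0.4 73.7] pos [ 0.2595 -0.6246  0.4669] yaw 22.6
[[0.3409999907016754, -0.3919999897480011], [0.3409999907016754, -0.39100000262260437], [0.3400000035762787, -0.3889999985694885], [0.33000001311302185, -0.3700000047683716], [0.30399999022483826, -0.32499998807907104], [0.2529999911785126, -0.2370000034570694], [0.23600000143051147, -0.2070000022649765], [0.2290000021457672, -0.19699999690055847], [0.2290000021457672, -0.19699999690055847], [0.22599999606609344, -0.19499999284744263], [0.2199999988079071, -0.19499999284744263], [0.21899999678134918, -0.19599999487400055], [0.2029999941587448, -0.20900000631809235], [0.20200000703334808, -0.20900000631809235], [0.2409999966621399, -0.38999998569488525], [0.2409999966621399, -0.3919999897480011], [0.24300000071525574, -0.3930000066757202], [0.3050000071525574, -0.4020000100135803], [0.31299999356269836, -0.40299999713897705], [0.32600000500679016, -0.40299999713897705], [0.3400000035762787, -0.39800000190734863], [0.3409999907016754, -0.3959999978542328]]
[60.47870079 21.48132078  2.55048467 68.67976014 -0.93441585 89.60846005
 -4.5886237 ]
```

To row units: 0.4 m is 16, -0.292 m is -11.68, -106 degrees is -53.

Emit:
creep_tool(
  plan=[0, 0, 0, 2, -0.64, 0, 0.085, 0, 0, -5, 4, -1.28, 0, 0.085, 0, 0, -10, 6, -1.92, 0, 0.085, 0, 0, -15, 8, -2.56, 0, 0.085, 0, 0, -20, 10, -3.2, 0, 0.085, 0, 0, -25, 12, -3.88, 0, 0.085, 0, 0, -30, 13, -5.8, 0.4, 0.085, 0, 0, -35, 14, -7.76, 0.8, 0.085, 0, 0, -40, 15, -9.72, 1.2, 0.085, 0, 0, -45, 16, -11.6, 1.8, 0.085, 0, 0, -50, 16.12, -11.68, 1.88, 0.085, 0, 0, -53, 16.12, -11.68, 1.88, 0.085],
)

```text
t: 2.58
position: [0.5185, -0.1976, 0.4124]
eef_rot: [-179.9, -0.1, 128.9]
wrist_force: [0.3, 0.3, -1.0]
width: 0.0849
grasp_force: 0.0
```

Emit:
creep_tool(
  plan=[0, 0, 0, 0, 0, 0, 0.085, 0, 0, 0, 0, 0, 0, 0.085],
)

```text
t: 2.82
position: [0.5187, -0.1992, 0.4135]
eef_rot: [-180.0, -0.1, 128.4]
wrist_force: [0.1, 0.3, -0.1]
width: 0.0851
grasp_force: 0.0
```

```bash
python3 - <<'E'
from h import *
c=cam('wrist'); cv2.imwrite('pics/w1.png',c['color'][:,:,::-1]); print(telemetry.sense()['qpos'])
E
```

```text
[ 36.77549067  11.15146876 -26.395369    89.17692161   4.98738734
  80.89719419  48.45594355]
```

View pics/w1.png

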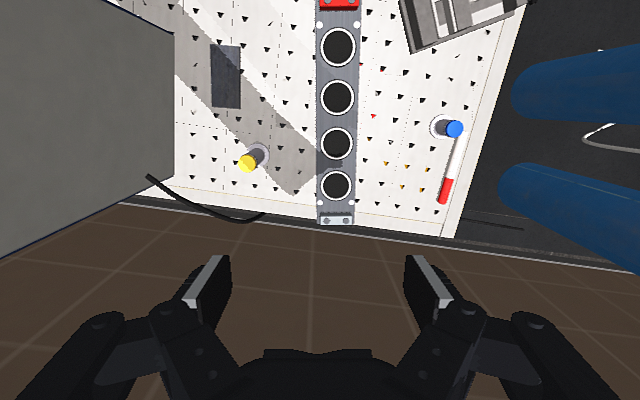

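Wrist view from above the bar: pads at about (338,47), (338,97), (337,143), (336,185), red stop at the top (339,3), yellow cap (247,162), blue cap (453,128). Now measuring from wrist and top views.

```bash
cat >> h.py <<'E'
def pads(c,roi,amin,amax,thr=90):
    g=cv2.cvtColor(c['color'],cv2.COLOR_RGB2GRAY); x0,y0,x1,y1=roi
    _,m=cv2.threshold(g[y0:y1,x0:x1],thr,255,cv2.THRESH_BINARY_INV)
    cs,_=cv2.findContours(m,cv2.RETR_LIST,cv2.CHAIN_APPROX_NONE); out=[]
    for k in cs:
        if len(k)>9 and amin<cv2.contourArea(k)<amax:
            e=cv2.fitEllipse(k)
            if e[1][0]/e[1][1]>.7: out.append((np.array(e[0])+[x0,y0],e[1]))
    return out
E
python3 - <<'E'
from h import *
np.set_printoptions(precision=4,suppress=True)
W,T=cam('wrist'),cam('top'); P=cloud(W)
for thr in(50,70):
  pw=pads(W,(315,10,362,215),300,2000,thr); pt=pads(T,(320,160,450,260),150,900,thr)
  print(thr,len(pw),len(pt))
  pw.sort(key=lambda e:e[0][1]); pt.sort(key=lambda e:e[0][0])
  for a in pw: print('W',a[0],np.round(a[1],1),plane(W,a[0],.014))
  for a in pt: print('T',a[0],np.round(a[1],1),plane(T,a[0],.014))
  if len(pw)==len(pt):
    for a,b in zip(pw,pt): print('tri',*tri(W,a[0],T,b[0]))
for n,rw,rt,col in(('yellow',(230,145,275,175),(440,230,475,258),((18,120,80),(38,255,255))),('blue',(440,115,470,145),(332,130,360,158),((100,110,60),(125,255,255)))):
  bw=max(blobs(W,*col,roi=rw),key=lambda b:b[1][4]); bt=max(blobs(T,*col,roi=rt) or [(None,[0]*5)],key=lambda b:b[1][4])
  h=.094 if n=='yellow' else .058
  print(n,bw,plane(W,bw[0],h-.003),P[int(bw[0][1]),int(bw[0][0])],bt)
  if bt[0] is not None: print('  T',plane(T,bt[0],h-.001),'tri',*tri(W,bw[0],T,bt[0]))
E
```

```text
50 4 0
W [337.3194  46.4995] [27.8 31.6] [ 0.4381 -0.0466  0.014 ]
W [336.6563  96.9785] [26.7 28.5] [ 0.487  -0.1075  0.014 ]
W [335.9631 143.0166] [25.1 26.4] [ 0.5357 -0.1685  0.014 ]
W [335.3865 185.044 ] [23.5 24.3] [ 0.5843 -0.2293  0.014 ]
70 4 0
W [337.3198  46.5493] [28.2 31.6] [ 0.4382 -0.0467  0.014 ]
W [336.6508  96.9965] [26.9 28.6] [ 0.487  -0.1076  0.014 ]
W [336.0626 143.0628] [25.5 26.4] [ 0.5359 -0.1685  0.014 ]
W [335.451  185.1297] [23.8 24.3] [ 0.5845 -0.2293  0.014 ]
yellow (array([246.7, 162.7]), array([237, 154,  19,  18, 251], dtype=int32)) [ 0.4359 -0.275   0.091 ] [ 0.4347 -0.2737  0.0948] (array([454.8, 241.8]), array([450, 237,  11,  11,  94], dtype=int32))
  T [ 0.4365 -0.2748  0.093 ] tri [ 0.4367 -0.2716  0.1032] 0.00021121384873454122
blue (array([453.6, 128.2]), array([445, 120,  18,  18, 249], dtype=int32)) [ 0.6661 -0.0285  0.055 ] [ 0.6636 -0.0297  0.0588] (array([344.9, 142.2]), array([340, 137,  10,  11,  87], dtype=int32))
  T [ 0.665  -0.0285  0.057 ] tri [ 0.6653 -0.0287  0.0566] 0.0005314336993991875
```

Pads are spaced 78.1 mm, the first 61 mm from the red stop, and the rests' heights agree with the text. Going above yellow.

```bash
python3 - <<'E'
from h import *
delta((.4362,-.275,.20))
E
```

```text
tool delta [-0.0079 -0.1119  0.214 ] rotvec [0. 0. 0.] pos [ 0.519  -0.1992  0.414 ] yaw 128.5
```

To row units: 0.214 m is 8.56, 0.2 m is 8.

Emit:
creep_tool(
  plan=[0, 0, 0, -0.08, -1.2, 1.6, 0.085, 0, 0, 0, -0.16, -2.4, 3.2, 0.085, 0, 0, 0, -0.24, -3.6, 4.8, 0.085, 0, 0, 0, -0.32, -4.48, 6.4, 0.085, 0, 0, 0, -0.32, -4.48, 8, 0.085, 0, 0, 0, -0.32, -4.48, 8.56, 0.085, 0, 0, 0, -0.32, -4.48, 8.56, 0.085],
)

```text
t: 3.85
position: [0.4367, -0.2748, 0.2002]
eef_rot: [-180.0, -0.1, 128.6]
wrist_force: [0.4, -0.5, -0.5]
width: 0.0848
grasp_force: 0.0
```

```bash
cat >> h.py <<'E'
COL={'yellow':((18,120,80),(38,255,255)),'green':((45,100,50),(80,255,255)),'blue':((100,110,60),(125,255,255)),'white':((0,0,215),(180,40,255))}
H={'yellow':.094,'green':.076,'blue':.058,'white':.040}
def cap(n,roi,z0=0,show=None):
    c=cam('wrist')
    if show: cv2.imwrite('pics/%s.png'%show,c['color'][:,:,::-1])
    b=max(blobs(c,*COL[n],roi=roi),key=lambda b:b[1][4]); u=b[0].astype(int)
    x,y,w,h,_=b[1]; P=cloud(c)[y:y+h,x:x+w].reshape(-1,3); top=P[np.abs(P[:,2]-np.percentile(P[:,2],95))<.003]
    print(n,b,'ray',plane(c,b[0],z0+H[n]-.001).round(4),'depth',(top.min(0)/2+top.max(0)/2).round(4),'size',np.ptp(top,0).round(3)); return b,c
E
python3 - <<'E'
from h import *
cap('yellow',(230,60,420,330),show='w2'); delta((.4362,-.275,.063))
E
```

```text
yellow (array([317.3, 197.6]), array([302, 182,  32,  32, 787], dtype=int32)) ray [ 0.4352 -0.2748  0.093 ] depth [ 0.4363 -0.2752  0.0941] size [0.027 0.027 0.004]
tool delta [ 0.001  -0.0011  0.1382] rotvec [0. 0. 0.] pos [ 0.4375 -0.2751  0.2012] yaw 128.6
```

View pics/w2.png

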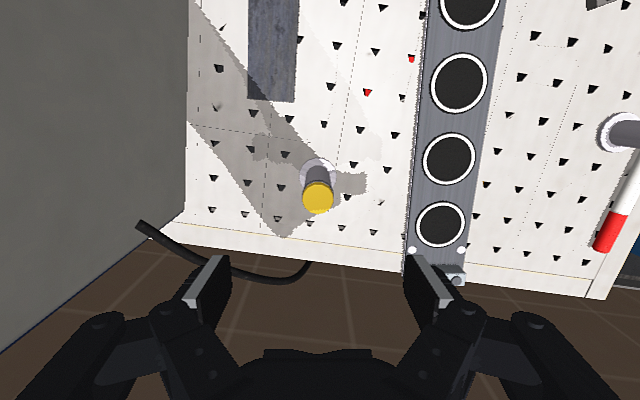

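The yellow cap is at (317,198), centred between the open fingers with a clear way down; pads are at (459,83), (449,158), (441,225).

```bash
python3 - <<'E'
from h import *
W=cam('wrist')
for a in sorted(pads(W,(400,30,500,260),800,4000,60),key=lambda e:e[0][1]): print(a[0].round(1),np.round(a[1],1),*[plane(W,a[0],z).round(4) for z in(.004,.014,.024)])
E
```

```text
[457.7  81.8] [44.2 52.2] [ 0.49   -0.1038  0.004 ] [ 0.487  -0.1071  0.014 ] [ 0.484  -0.1104  0.024 ]
[447.8 157.6] [40.  45.8] [ 0.5403 -0.1667  0.004 ] [ 0.5358 -0.1681  0.014 ] [ 0.5313 -0.1695  0.024 ]
[439.2 223.2] [35.5 41.4] [ 0.5906 -0.2296  0.004 ] [ 0.5847 -0.2292  0.014 ] [ 0.5787 -0.2287  0.024 ]
```

Emit:
creep_tool(
  plan=[0, 0, 0, 0.04, -0.04, 1.6, 0.085, 0, 0, 0, 0.04, -0.04, 3.2, 0.085, 0, 0, 0, 0.04, -0.04, 4.4, 0.085, 0, 0, 0, 0.04, -0.04, 5.2, 0.085, 0, 0, 0, 0.04, -0.04, 5.52, 0.085, 0, 0, 0, 0.04, -0.04, 5.52, 0.085, 0, 0, 0, 0.04, -0.04, 5.52, 0.02, 0, 0, 0, 0.04, -0.04, 5.52, 0.02, 0, 0, 0, 0.04, -0.04, 5.52, 0.02, 0, 0, 0, 0.04, -0.04, 5.52, 0.02, 0, 0, 0, 0.04, -0.04, 5.52, 0.02, 0, 0, 0, 0.04, -0.04, 5.52, 0.02],
  squeeze=60,
)

```text
t: 5.45
position: [0.436, -0.2749, 0.0628]
eef_rot: [179.9, 0.1, 128.6]
wrist_force: [1.7, 2.6, 5.7]
width: 0.0261
grasp_force: 59.1
```

Emit:
creep_tool(
  plan=[0, 0, 0, 0, 0, -1, 0.02, 0, 0, 0, 0, 0, -2.4, 0.02, 0, 0, 0, 1.4, 1.16, -3, 0.02, 0, 0, 0, 2.84, 2.32, -3.2, 0.02, 0, 0, 0, 4.24, 3.48, -3.2, 0.02, 0, 0, 0, 5.68, 4.6, -3.2, 0.02, 0, 0, 0, 6.8, 5.52, -3.2, 0.02, 0, 0, 0, 7.08, 5.76, -3.2, 0.02, 0, 0, 0, 7.08, 5.76, -3.2, 0.02, 0, 0, 0, 7.08, 5.76, -3.2, 0.02],
)

```text
t: 6.7
position: [0.437, -0.0483, 0.1419]
eef_rot: [-179.9, -0.0, 128.4]
wrist_force: [-0.9, -0.4, -4.9]
width: 0.0256
grasp_force: 59.7
```

```bash
python3 - <<'E'
from h import *
delta((.4382,-.0467,.077)); c=cam('wrist'); cv2.imwrite('pics/w3.png',c['color'][:,:,::-1])
E
```

```text
tool delta [0.0005 0.002  0.0649] rotvec [0. 0. 0.] pos [ 0.437  -0.0483  0.1419] yaw 128.4
```

View pics/w3.png

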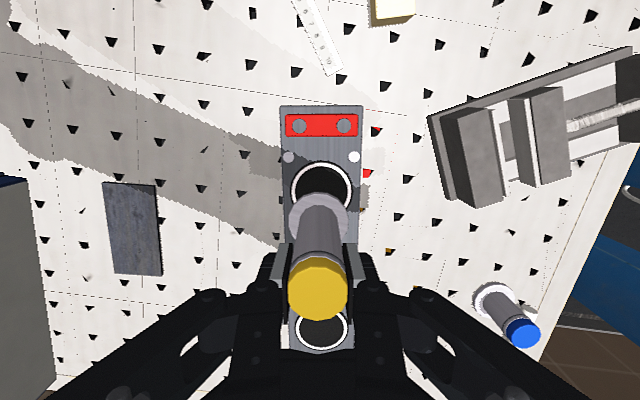

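The rest hangs upright from the fingers (cap (318,288), foot (318,213)), above the pad next to the red stop (320,125). Lowering.

Emit:
creep_tool(
  plan=[0, 0, 0, 0.02, 0.08, 1.2, 0.02, 0, 0, 0, 0.02, 0.08, 2, 0.02, 0, 0, 0, 0.02, 0.08, 2.4, 0.02, 0, 0, 0, 0.02, 0.08, 2.56, 0.02, 0, 0, 0, 0.02, 0.08, 2.6, 0.02, 0, 0, 0, 0.02, 0.08, 2.6, 0.02, 0, 0, 0, 0.02, 0.08, 2.6, 0.02],
)

```text
t: 7.62
position: [0.439, -0.0452, 0.0778]
eef_rot: [180.0, 0.0, 128.6]
wrist_force: [0.3, 0.7, -3.9]
width: 0.0259
grasp_force: 59.6
```

```bash
cat >> h.py <<'E'
def avg(n=5):
    q=[]
    for _ in range(n): s=telemetry.sense(); q.append(np.r_[s['position'],s['wrist_force']]); c=imaging.capture('wrist')
    print('avg',np.mean(q,0).round(4),'sd',np.std(q,0).round(4)); return c
E
python3 - <<'E'
from h import *
c=avg(); cv2.imwrite('pics/w4.png',c['color'][:,:,::-1][60:360,160:480])
E
```

```text
avg [ 0.4389 -0.0452  0.0776  0.1273  0.4859 -4.0118] sd [1.000e-04 0.000e+00 1.000e-04 5.004e-01 4.934e-01 7.579e-01]
```

View pics/w4.png

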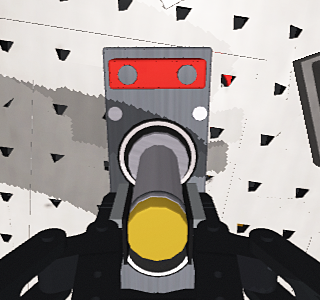

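The foot sits about 1–2 mm to the right of the ring's centre ((162,160) against (160,160)), which matches the measured pose error. I'll correct it, set down and release.

Emit:
creep_tool(
  plan=[0, 0, 0, -0.032, -0.06, 0, 0.02, 0, 0, 0, -0.032, -0.06, 0.04, 0.02, 0, 0, 0, -0.032, -0.06, 0.06, 0.02, 0, 0, 0, -0.032, -0.06, 0.06, 0.02, 0, 0, 0, -0.032, -0.06, 0.06, 0.02],
)

```text
t: 8.5
position: [0.4388, -0.0474, 0.0768]
eef_rot: [180.0, 0.1, 128.5]
wrist_force: [-1.7, -2.4, 9.0]
width: 0.0258
grasp_force: 60.7
```

```bash
python3 - <<'E'
from h import *
avg(2)
E
```

```text
avg [ 0.4388 -0.0474  0.0768 -1.6276 -2.4345  9.0254] sd [0.     0.     0.     0.029  0.0828 0.0108]
```

To row units: 0.217 m is 8.68, 0.162 m is 6.48.

Emit:
creep_tool(
  plan=[0, 0, 0, 0, 0, -0.04, 0.07, 0, 0, 0, 0, 0, -0.04, 0.085, 0, 0, 0, 0, 0, -0.04, 0.085, 0, 0, 0, 0, 0, -1.6, 0.085, 0, 0, 0, 0, 0, -3.2, 0.085, 0, 0, 0, 1.2, 0.88, -4.8, 0.085, 0, 0, 0, 2.68, 2, -4.92, 0.085, 0, 0, 0, 4.2, 3.12, -4.92, 0.085, 0, 0, 0, 5.72, 4.24, -4.92, 0.085, 0, 0, 0, 7.2, 5.36, -4.92, 0.085, 0, 0, 0, 8.68, 6.48, -4.92, 0.085, 0, 0, 0, 8.68, 6.48, -4.92, 0.085],
)

```text
t: 10.1
position: [0.4285, 0.2281, 0.199]
eef_rot: [179.9, -0.1, 128.9]
wrist_force: [0.5, -0.7, -0.3]
width: 0.0848
grasp_force: 0.0
```

```bash
python3 - <<'E'
from h import *
b,c=cap('green',(200,20,440,330),show='w5'); print(telemetry.sense()['qpos'].round(0))
p=pads(c,(0,0,640,400),300,9000,60); print([(a[0].round(1),plane(c,a[0],.014).round(4)) for a in p])
delta((.43,.224,.2))
E
```

```text
green (array([319.5, 191.3]), array([305, 177,  30,  30, 687], dtype=int32)) ray [0.4281 0.2304 0.075 ] depth [0.4289 0.23   0.0763] size [0.027 0.027 0.004]
[ -0.  16. -40. 114.  12.  54.  -8.]
[]
tool delta [-0.002  -0.     -0.0014] rotvec [0. 0. 0.] pos [0.4288 0.2256 0.1986] yaw 128.8
```

View pics/w5.png

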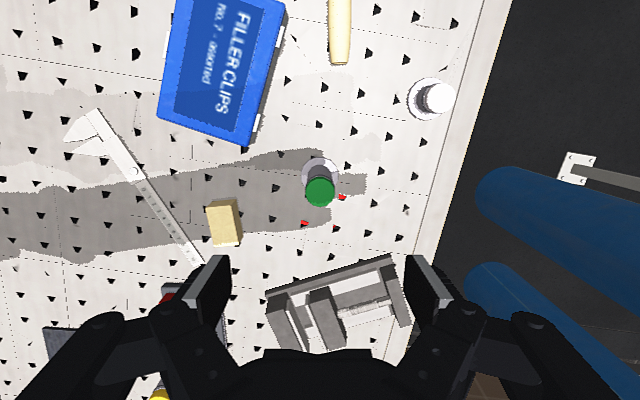

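Green cap at (320,191), white at (433,98); yellow's cap is still visible at the bottom left on its pad. Brass block at (223,222), out of the way. Re-measuring now the arm has settled.

```bash
python3 - <<'E'
from h import *
b,c=cap('green',(200,20,440,330)); b,c=cap('white',(415,75,460,125)); delta((.4285,.2285,.045))
S=cam('scene'); P=cloud(S); P=P[(P[...,2]>.085)&(P[...,2]<.125)&(np.hypot(P[...,0]-.438,P[...,1]+.047)<.03)]; print('yellow on pad',len(P),P.mean(0),P.max(0))
E
```

```text
green (array([321.2, 189.1]), array([307, 175,  30,  30, 689], dtype=int32)) ray [0.4281 0.2303 0.075 ] depth [0.4291 0.2301 0.0761] size [0.027 0.028 0.004]
white (array([437.9,  99. ]), array([ 415,   75,   45,   50, 1634], dtype=int32)) ray [0.4662 0.3604 0.039 ] depth [0.4666 0.3678 0.0401] size [0.027 0.027 0.004]
tool delta [0.0048 0.003  0.1534] rotvec [0. 0. 0.] pos [0.4293 0.223  0.1984] yaw 128.5
yellow on pad 137 [ 0.43766763 -0.04177966  0.10051831] [ 0.45207426 -0.03265242  0.1104465 ]
```

```bash
python3 - <<'E'
from h import *
T=cam('top')
for n,r in(('green',(215,225,250,260)),('blue',(332,130,360,158)),('yellow',(330,220,375,255))):
    for b in blobs(T,*COL[n],roi=r): print(n,b,plane(T,b[0],H[n]-.001+.014*(n=='yellow')))
delta((.4283,.2302,.045))
E
```

```text
blue (array([345. , 142.3]), array([340, 137,  10,  11,  83], dtype=int32)) [ 0.66472708 -0.02874588  0.057     ]
tool delta [0.0069 0.004  0.1536] rotvec [0. 0. 0.] pos [0.4296 0.2225 0.1986] yaw 128.4
```

To row units: 0.1535 m is 6.14, 0.145 m is 5.8.

Emit:
creep_tool(
  plan=[0, 0, 0, 0.28, 0.16, 1.6, 0.085, 0, 0, 0, 0.28, 0.16, 3.2, 0.085, 0, 0, 0, 0.28, 0.16, 4.8, 0.085, 0, 0, 0, 0.28, 0.16, 5.8, 0.085, 0, 0, 0, 0.28, 0.16, 6.14, 0.085, 0, 0, 0, 0.28, 0.16, 6.14, 0.085, 0, 0, 0, 0.28, 0.16, 6.14, 0.085],
)

```text
t: 11.22
position: [0.429, 0.2321, 0.0464]
eef_rot: [179.9, 0.0, 128.5]
wrist_force: [0.2, -0.5, 0.7]
width: 0.0853
grasp_force: 0.0
```

```bash
python3 - <<'E'
from h import *
avg(2); delta((.4283,.2302,.045))
E
```

```text
avg [ 0.429   0.2321  0.0464 -0.0931 -0.1681  0.2699] sd [0.     0.     0.     0.3294 0.2963 0.3849]
tool delta [-0.0011 -0.0017  0.0013] rotvec [0. 0. 0.] pos [0.4289 0.2321 0.0463] yaw 128.5
```

Emit:
creep_tool(
  plan=[0, 0, 0, -0.04, -0.068, 0.052, 0.085, 0, 0, 0, -0.04, -0.068, 0.052, 0.085, 0, 0, 0, -0.04, -0.068, 0.052, 0.02, 0, 0, 0, -0.04, -0.068, 0.052, 0.02, 0, 0, 0, -0.04, -0.068, 0.052, 0.02, 0, 0, 0, -0.04, -0.068, 0.052, 0.02, 0, 0, 0, -0.04, -0.068, 0.052, 0.02, 0, 0, 0, -0.04, -0.068, 0.052, 0.02],
  squeeze=60,
)

```text
t: 12.32
position: [0.4277, 0.2303, 0.0441]
eef_rot: [180.0, -0.0, 128.6]
wrist_force: [2.1, 1.2, -1.1]
width: 0.0265
grasp_force: 58.8
```

Emit:
creep_tool(
  plan=[0, 0, 0, 0, 0, -1.6, 0.02, 0, 0, 0, 0, 0, -3.6, 0.02, 0, 0, 0, -0.8, -0.44, -5.4, 0.02, 0, 0, 0, -2.4, -1.32, -5.4, 0.02, 0, 0, 0, -4, -2.2, -5.4, 0.02, 0, 0, 0, -5.6, -3.08, -5.4, 0.02, 0, 0, 0, -7.2, -3.96, -5.4, 0.02, 0, 0, 0, -8.8, -4.84, -5.4, 0.02, 0, 0, 0, -10.4, -5.72, -5.4, 0.02, 0, 0, 0, -12.04, -6.56, -5.4, 0.02, 0, 0, 0, -12.04, -6.56, -5.4, 0.02, 0, 0, 0, -12.04, -6.56, -5.4, 0.02],
)

```text
t: 13.82
position: [0.4858, -0.107, 0.1783]
eef_rot: [-179.9, -0.1, 128.6]
wrist_force: [-0.1, 0.6, -3.6]
width: 0.0258
grasp_force: 59.4
```

```bash
python3 - <<'E'
from h import *
avg(4); delta((.487,-.1073,.0605)); delta((.487,-.1073,.0605),128.8)
E
```

```text
avg [ 0.4861 -0.1064  0.1786  0.1295  0.6108 -3.155 ] sd [2.000e-04 3.000e-04 2.000e-04 8.014e-01 3.491e-01 4.168e-01]
tool delta [-0.0011 -0.0002  0.1184] rotvec [0. 0. 0.] pos [ 0.4866 -0.1063  0.1789] yaw 128.7
tool delta [-0.0011 -0.0002  0.1184] rotvec [-0.  -0.  -0.1] pos [ 0.4866 -0.1063  0.1789] yaw 128.7
```

Emit:
creep_tool(
  plan=[0, 0, 0, -0.04, 0, 1.2, 0.02, 0, 0, 0, -0.04, 0, 2.8, 0.02, 0, 0, 0, -0.04, 0, 4, 0.02, 0, 0, 0, -0.04, 0, 4.52, 0.02, 0, 0, 0, -0.04, 0, 4.72, 0.02, 0, 0, 0, -0.04, 0, 4.72, 0.02, 0, 0, 0, -0.04, 0, 4.72, 0.02],
)

```text
t: 14.9
position: [0.4883, -0.1084, 0.062]
eef_rot: [179.9, 0.1, 128.6]
wrist_force: [-0.0, 0.8, -3.3]
width: 0.0259
grasp_force: 59.5
```

```bash
python3 - <<'E'
from h import *
c=avg(4); delta((.487,-.1073,.058)); cv2.imwrite('pics/w6.png',c['color'][:,:,::-1][60:400,120:520])
E
```

```text
avg [ 0.4881 -0.1085  0.0619 -0.1072  0.1204 -3.174 ] sd [1.000e-04 0.000e+00 1.000e-04 2.486e-01 6.058e-01 2.155e-01]
tool delta [0.0014 0.0001 0.0035] rotvec [0. 0. 0.] pos [ 0.4878 -0.1085  0.0615] yaw 128.6
```

View pics/w6.png

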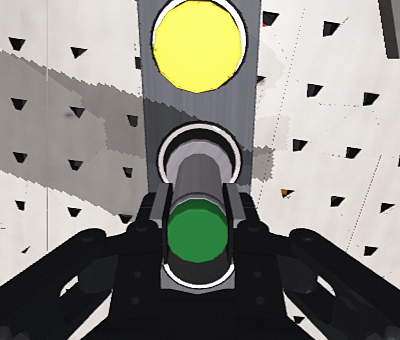

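Yellow (198,43) stands upright, centred on the end pad. Green's foot (198,170) is over the next pad's ring (198,165). Setting it down with a 1 mm shift, then releasing.

Emit:
creep_tool(
  plan=[0, 0, 0, 0.048, 0, 0.04, 0.02, 0, 0, 0, 0.048, 0, 0.08, 0.02, 0, 0, 0, 0.048, 0, 0.12, 0.02, 0, 0, 0, 0.048, 0, 0.148, 0.02, 0, 0, 0, 0.048, 0, 0.148, 0.02, 0, 0, 0, 0.048, 0, 0.148, 0.02],
)

```text
t: 15.85
position: [0.4871, -0.1075, 0.0579]
eef_rot: [180.0, 0.0, 128.6]
wrist_force: [-1.9, 1.1, 5.8]
width: 0.0258
grasp_force: 59.6
```

```bash
python3 - <<'E'
from h import *
avg(2); delta((.6657,-.0287,.2))
E
```

```text
avg [ 0.4871 -0.1075  0.0579 -1.6396  0.7701  5.4743] sd [0.     0.     0.     0.2519 0.3274 0.2832]
tool delta [-0.0498  0.1888 -0.142 ] rotvec [0. 0. 0.] pos [ 0.4871 -0.1075  0.0579] yaw 128.6
```

Units first: shifts go in units of 25 mm and turns go in units of 2 degrees. So 0.189 m is 7.56, 0.16 m is 6.4.

Emit:
creep_tool(
  plan=[0, 0, 0, 0, 0, -0.02, 0.07, 0, 0, 0, 0, 0, -0.02, 0.085, 0, 0, 0, 0, 0, -0.02, 0.085, 0, 0, 0, 0, 0, -1.6, 0.085, 0, 0, 0, 0, 0, -3.6, 0.085, 0, 0, 0, -0.4, 1.6, -5.2, 0.085, 0, 0, 0, -0.8, 3.2, -5.68, 0.085, 0, 0, 0, -1.2, 4.8, -5.68, 0.085, 0, 0, 0, -1.6, 6.4, -5.68, 0.085, 0, 0, 0, -2, 7.56, -5.68, 0.085, 0, 0, 0, -2, 7.56, -5.68, 0.085, 0, 0, 0, -2, 7.56, -5.68, 0.085],
)

```text
t: 17.45
position: [0.6649, -0.0291, 0.1988]
eef_rot: [-179.9, -0.0, 128.6]
wrist_force: [0.3, 0.2, -0.1]
width: 0.085
grasp_force: 0.0
```

```bash
python3 - <<'E'
from h import *
avg(3); b,c=cap('blue',(240,100,420,290)); delta((.6657,-.0287,.027)); cv2.imwrite('pics/w7.png',c['color'][:,:,::-1])
E
```

```text
avg [ 0.6648 -0.0293  0.199  -0.5176 -0.332   0.1034] sd [1.000e-04 2.000e-04 2.000e-04 6.128e-01 4.047e-01 1.236e-01]
blue (array([320.8, 186.9]), array([307, 173,  28,  28, 610], dtype=int32)) ray [ 0.666  -0.0273  0.057 ] depth [ 0.6666 -0.0275  0.0585] size [0.027 0.027 0.004]
tool delta [0.0002 0.0011 0.1725] rotvec [0. 0. 0.] pos [ 0.665  -0.0294  0.1995] yaw 128.5
```

View pics/w7.png

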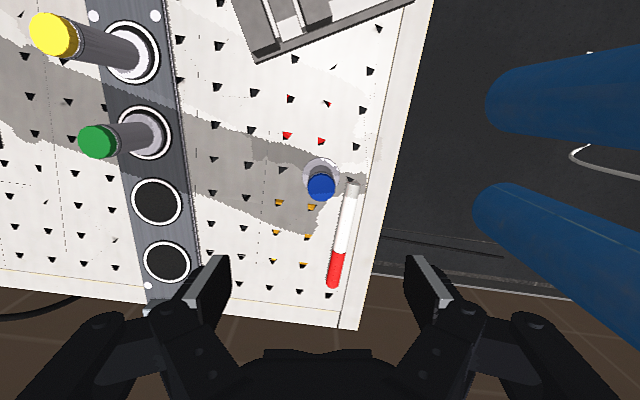

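Blue's cap is at (321,187), and a marker pen lies beside it from (352,190) to (333,285). The fingertips will stay about 30 mm above the table, clear of the pen. Yellow and green stand upright with their feet centred on the pads at (130,52) and (143,133).

To row units: 0.169 m is 6.76, 0.163 m is 6.52.

Emit:
creep_tool(
  plan=[0, 0, 0, 0.04, 0.06, 2, 0.085, 0, 0, 0, 0.04, 0.06, 4, 0.085, 0, 0, 0, 0.04, 0.06, 5.6, 0.085, 0, 0, 0, 0.04, 0.06, 6.52, 0.085, 0, 0, 0, 0.04, 0.06, 6.76, 0.085, 0, 0, 0, 0.04, 0.06, 6.76, 0.085, 0, 0, 0, 0.04, 0.06, 6.76, 0.085],
)

```text
t: 18.52
position: [0.6675, -0.0269, 0.0321]
eef_rot: [179.9, 0.1, 128.6]
wrist_force: [-0.1, -0.8, 0.4]
width: 0.0847
grasp_force: 0.0
```

```bash
python3 - <<'E'
from h import *
avg(2); delta((.6658,-.0278,.030))
E
```

```text
avg [ 0.6674 -0.0269  0.032  -0.0546 -0.7148  0.0285] sd [1.000e-04 0.000e+00 1.000e-04 6.200e-02 1.050e-01 3.426e-01]
tool delta [ 0.0002 -0.0016  0.0018] rotvec [0. 0. 0.] pos [ 0.6672 -0.0269  0.0318] yaw 128.6
```

Emit:
creep_tool(
  plan=[0, 0, 0, 0, -0.064, 0.072, 0.085, 0, 0, 0, 0, -0.064, 0.072, 0.085, 0, 0, 0, 0, -0.064, 0.072, 0.02, 0, 0, 0, 0, -0.064, 0.072, 0.02, 0, 0, 0, 0, -0.064, 0.072, 0.02, 0, 0, 0, 0, -0.064, 0.072, 0.02, 0, 0, 0, 0, -0.064, 0.072, 0.02, 0, 0, 0, 0, -0.064, 0.072, 0.02],
  squeeze=60,
)

```text
t: 19.62
position: [0.6653, -0.0277, 0.0287]
eef_rot: [180.0, 0.0, 128.6]
wrist_force: [1.6, 0.0, -0.1]
width: 0.0256
grasp_force: 58.8
```

Emit:
creep_tool(
  plan=[0, 0, 0, 0, 0, -1.6, 0.02, 0, 0, 0, 0, 0, -3.6, 0.02, 0, 0, 0, -0.16, -1, -5.2, 0.02, 0, 0, 0, -0.4, -2.6, -5.2, 0.02, 0, 0, 0, -0.68, -4.2, -5.2, 0.02, 0, 0, 0, -0.92, -5.8, -5.2, 0.02, 0, 0, 0, -1.16, -7.2, -5.2, 0.02, 0, 0, 0, -1.16, -7.56, -5.2, 0.02, 0, 0, 0, -1.16, -7.56, -5.2, 0.02, 0, 0, 0, -1.16, -7.56, -5.2, 0.02],
)

```text
t: 20.88
position: [0.536, -0.1671, 0.1586]
eef_rot: [179.9, -0.0, 128.7]
wrist_force: [1.6, 0.8, -3.1]
width: 0.0256
grasp_force: 59.5
```

```bash
python3 - <<'E'
from h import *
avg(4); delta((.5358,-.1684,.0455))
E
```

```text
avg [ 0.536  -0.1671  0.1585  0.8896  0.1012 -2.6021] sd [1.000e-04 1.000e-04 0.000e+00 4.235e-01 6.236e-01 3.918e-01]
tool delta [-0.0007 -0.0006  0.113 ] rotvec [0. 0. 0.] pos [ 0.5358 -0.1675  0.1585] yaw 128.6
```

Emit:
creep_tool(
  plan=[0, 0, 0, -0.028, -0.024, 1.2, 0.02, 0, 0, 0, -0.028, -0.024, 2.8, 0.02, 0, 0, 0, -0.028, -0.024, 4, 0.02, 0, 0, 0, -0.028, -0.024, 4.4, 0.02, 0, 0, 0, -0.028, -0.024, 4.52, 0.02, 0, 0, 0, -0.028, -0.024, 4.52, 0.02, 0, 0, 0, -0.028, -0.024, 4.52, 0.02],
)

```text
t: 21.95
position: [0.5361, -0.1696, 0.0466]
eef_rot: [179.9, 0.1, 128.6]
wrist_force: [-0.1, 0.8, -2.0]
width: 0.0256
grasp_force: 59.5
```

```bash
python3 - <<'E'
from h import *
c=avg(3); delta((.5358,-.1684,.0427))
E
```

```text
avg [ 0.5359 -0.1696  0.0465 -0.1064  0.0494 -2.7577] sd [1.000e-04 0.000e+00 1.000e-04 2.386e-01 5.094e-01 5.699e-01]
tool delta [0.0008 0.0009 0.0035] rotvec [0. 0. 0.] pos [ 0.5356 -0.1696  0.0462] yaw 128.6
```

To row units: 0.004 m is 0.16, 0.0035 m is 0.14.

Emit:
creep_tool(
  plan=[0, 0, 0, 0.032, 0.032, 0.06, 0.02, 0, 0, 0, 0.032, 0.032, 0.1, 0.02, 0, 0, 0, 0.032, 0.032, 0.14, 0.02, 0, 0, 0, 0.032, 0.032, 0.16, 0.02, 0, 0, 0, 0.032, 0.032, 0.16, 0.02, 0, 0, 0, 0.032, 0.032, 0.16, 0.02],
)

```text
t: 22.85
position: [0.5356, -0.1682, 0.0425]
eef_rot: [-180.0, 0.0, 128.6]
wrist_force: [-2.3, 0.9, 7.2]
width: 0.026
grasp_force: 60.0
```

```bash
python3 - <<'E'
from h import *
avg(2); delta((.466,.3605,.2))
E
```

```text
avg [ 0.5356 -0.1682  0.0424 -2.2328  0.6725  7.4274] sd [0.     0.     0.     0.0958 0.225  0.2554]
tool delta [ 0.4566  0.2751 -0.1579] rotvec [0. 0. 0.] pos [ 0.5356 -0.1682  0.0424] yaw 128.6
```

To row units: -0.14 m is -5.6, 0.24 m is 9.6.

Emit:
creep_tool(
  plan=[0, 0, 0, 0, 0, -0.02, 0.07, 0, 0, 0, 0, 0, -0.02, 0.085, 0, 0, 0, 0, 0, -0.02, 0.085, 0, 0, 0, 0, 0, -1.6, 0.085, 0, 0, 0, 0, 0, -3.6, 0.085, 0, 0, 0, 0, 0, -5.6, 0.085, 0, 0, 0, 1.6, 0.96, -6.32, 0.085, 0, 0, 0, 3.2, 1.92, -6.32, 0.085, 0, 0, 0, 4.8, 2.88, -6.32, 0.085, 0, 0, 0, 6.4, 3.84, -6.32, 0.085, 0, 0, 0, 8, 4.8, -6.32, 0.085, 0, 0, 0, 9.6, 5.8, -6.32, 0.085],
)

```text
t: 24.45
position: [0.4988, 0.1111, 0.1995]
eef_rot: [180.0, 0.0, 128.5]
wrist_force: [0.9, -1.3, -0.4]
width: 0.085
grasp_force: 0.0
```

Emit:
creep_tool(
  plan=[0, 0, 0, 1.6, 0.96, 0, 0.085, 0, 0, 0, 3.2, 1.92, 0, 0.085, 0, 0, 0, 4.8, 2.88, 0, 0.085, 0, 0, 0, 6.4, 3.88, 0, 0.085, 0, 0, 0, 8, 4.8, 0, 0.085, 0, 0, 0, 8.64, 5.2, 0, 0.085, 0, 0, 0, 8.64, 5.2, 0, 0.085, 0, 0, 0, 8.64, 5.2, 0, 0.085],
)

```text
t: 25.45
position: [0.467, 0.3576, 0.1991]
eef_rot: [-179.9, 0.1, 128.4]
wrist_force: [0.3, -1.3, 0.3]
width: 0.0852
grasp_force: 0.0
```

```bash
python3 - <<'E'
from h import *
c=avg(4); cv2.imwrite('pics/w8.png',c['color'][:,:,::-1]); b,c=cap('white',(280,130,360,260)); delta((.466,.3605,.009)); print(telemetry.sense()['qpos'].round(0))
E
```

```text
avg [ 0.467   0.3577  0.1993 -0.2236 -0.5051  0.5937] sd [1.000e-04 1.000e-04 1.000e-04 3.542e-01 7.283e-01 3.940e-01]
white (array([325. , 151.2]), array([ 280,  130,   77,   59, 2268], dtype=int32)) ray [0.4513 0.3886 0.039 ] depth [0.4666 0.3683 0.04  ] size [0.028 0.027 0.005]
tool delta [0.0021 0.0007 0.1905] rotvec [0. 0. 0.] pos [0.4667 0.3586 0.1995] yaw 128.5
[-13.  26. -40. 101.  19.  60. -22.]
```

View pics/w8.png

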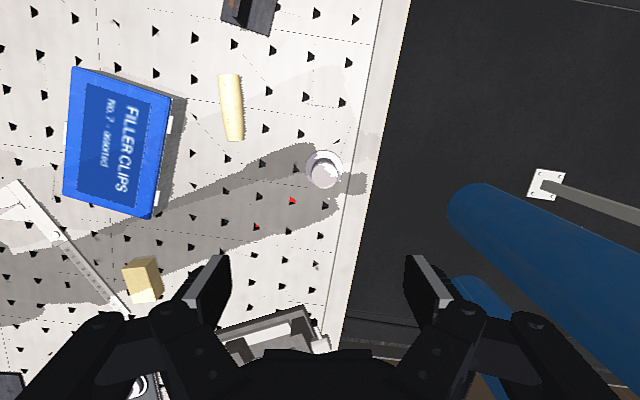

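White cap at about (323,175), centre of the view; the table edge is at x≈350. Colour bleeds into the table here, so I'll fit the cap's top through the depth mask.

```bash
python3 - <<'E'
from h import *
for _ in range(2):
    c=cam('wrist'); P=cloud(c); m=((P[...,2]>.036)&(P[...,2]<.046)).astype(np.uint8); m[:130]=0;m[230:]=0;m[:,:280]=0;m[:,370:]=0
    k=max(cv2.findContours(m,0,1)[0],key=cv2.contourArea); (u,v),r=cv2.minEnclosingCircle(k); e=cv2.moments(k); uv=(e['m10']/e['m00'],e['m01']/e['m00']); print(uv,(u,v),r,plane(c,uv,.039))
    T=cam('top'); Q=cloud(T); q=Q[(Q[...,2]>.03)&(Q[...,2]<.05)&(np.hypot(Q[...,0]-.466,Q[...,1]-.367)<.03)]; print(len(q),(q.min(0)+q.max(0))/2 if len(q) else '')
delta((.466,.3683,.0105))
E
```

```text
(324.13600782778866, 175.83561643835617) (324.0454406738281, 175.98484802246094) 13.38267707824707 [0.46640169 0.36852544 0.039     ]
119 [0.46759461 0.36714695 0.03873312]
(323.88997714658825, 176.47926869082596) (323.8653869628906, 176.4326934814453) 13.350895881652832 [0.4663931  0.36838867 0.039     ]
120 [0.46763501 0.36701562 0.03719197]
tool delta [0.0071 0.0052 0.1891] rotvec [0. 0. 0.] pos [0.4663 0.3595 0.1996] yaw 128.5
```

Emit:
creep_tool(
  plan=[0, 0, 0, 0.28, 0.216, 2, 0.085, 0, 0, 0, 0.28, 0.216, 4, 0.085, 0, 0, 0, 0.28, 0.216, 5.6, 0.085, 0, 0, 0, 0.28, 0.216, 6.8, 0.085, 0, 0, 0, 0.28, 0.216, 7.28, 0.085, 0, 0, 0, 0.28, 0.216, 7.44, 0.085, 0, 0, 0, 0.28, 0.216, 7.44, 0.085, 0, 0, 0, 0.28, 0.216, 7.44, 0.085],
)

```text
t: 26.9
position: [0.4667, 0.3691, 0.0147]
eef_rot: [179.9, 0.0, 128.6]
wrist_force: [0.0, 0.4, 0.0]
width: 0.0853
grasp_force: 0.0
```

```bash
python3 - <<'E'
from h import *
avg(2); delta((.4664,.3684,.012))
E
```

```text
avg [ 0.4666  0.3691  0.0146  0.2936 -0.0623  0.1266] sd [0.000e+00 0.000e+00 1.000e-04 2.902e-01 4.269e-01 1.212e-01]
tool delta [-0.0004 -0.0004  0.0024] rotvec [0. 0. 0.] pos [0.4665 0.3689 0.0144] yaw 128.6
```

To row units: 0.0024 m is 0.096, -0.0004 m is -0.016.

Emit:
creep_tool(
  plan=[0, 0, 0, -0.016, -0.016, 0.096, 0.085, 0, 0, 0, -0.016, -0.016, 0.096, 0.085, 0, 0, 0, -0.016, -0.016, 0.096, 0.02, 0, 0, 0, -0.016, -0.016, 0.096, 0.02, 0, 0, 0, -0.016, -0.016, 0.096, 0.02, 0, 0, 0, -0.016, -0.016, 0.096, 0.02, 0, 0, 0, -0.016, -0.016, 0.096, 0.02, 0, 0, 0, -0.016, -0.016, 0.096, 0.02],
  squeeze=60,
)

```text
t: 28.0
position: [0.4661, 0.3682, 0.0113]
eef_rot: [180.0, 0.0, 128.6]
wrist_force: [0.7, 0.5, 4.9]
width: 0.0253
grasp_force: 59.1
```

Emit:
creep_tool(
  plan=[0, 0, 0, 0, 0, -1.6, 0.02, 0, 0, 0, 0, 0, -3.6, 0.02, 0, 0, 0, 0, 0, -5.6, 0.02, 0, 0, 0, -1.2, -0.64, -6.8, 0.02, 0, 0, 0, -2.8, -1.44, -6.8, 0.02, 0, 0, 0, -4.4, -2.28, -6.8, 0.02, 0, 0, 0, -6, -3.12, -6.8, 0.02, 0, 0, 0, -7.6, -3.96, -6.8, 0.02, 0, 0, 0, -9.2, -4.76, -6.8, 0.02, 0, 0, 0, -10.8, -5.6, -6.8, 0.02],
)

```text
t: 29.25
position: [0.5242, 0.0679, 0.1804]
eef_rot: [-179.9, -0.0, 128.6]
wrist_force: [1.2, 0.4, -2.9]
width: 0.0255
grasp_force: 59.7
```

Emit:
creep_tool(
  plan=[0, 0, 0, -1.6, -0.84, 0, 0.02, 0, 0, 0, -3.2, -1.68, 0, 0.02, 0, 0, 0, -4.8, -2.48, 0, 0.02, 0, 0, 0, -6.4, -3.32, 0, 0.02, 0, 0, 0, -8, -4.16, 0, 0.02, 0, 0, 0, -9.6, -4.96, 0, 0.02, 0, 0, 0, -10.84, -5.6, 0, 0.02, 0, 0, 0, -10.84, -5.6, 0, 0.02, 0, 0, 0, -10.84, -5.6, 0, 0.02],
)

```text
t: 30.38
position: [0.5836, -0.2286, 0.1803]
eef_rot: [-180.0, -0.1, 128.6]
wrist_force: [0.6, 0.4, -1.4]
width: 0.0256
grasp_force: 59.7
```

```bash
python3 - <<'E'
from h import *
avg(3); delta((.5846,-.2293,.0285))
E
```

```text
avg [ 0.5838 -0.2282  0.1805  0.0473  0.2217 -2.4475] sd [2.000e-04 3.000e-04 2.000e-04 4.391e-01 1.962e-01 8.756e-01]
tool delta [-0.0015 -0.0005  0.1525] rotvec [0. 0. 0.] pos [ 0.5841 -0.228   0.181 ] yaw 128.7
```

To row units: 0.152 m is 6.08, 0.148 m is 5.92.

Emit:
creep_tool(
  plan=[0, 0, 0, -0.04, 0, 1.6, 0.02, 0, 0, 0, -0.04, 0, 3.6, 0.02, 0, 0, 0, -0.04, 0, 5.2, 0.02, 0, 0, 0, -0.04, 0, 5.92, 0.02, 0, 0, 0, -0.04, 0, 6.08, 0.02, 0, 0, 0, -0.04, 0, 6.08, 0.02, 0, 0, 0, -0.04, 0, 6.08, 0.02],
)

```text
t: 31.4
position: [0.5861, -0.2307, 0.0308]
eef_rot: [179.9, 0.1, 128.6]
wrist_force: [-0.5, -0.3, -3.5]
width: 0.0255
grasp_force: 59.6
```

```bash
python3 - <<'E'
from h import *
c=avg(3); delta((.5846,-.2293,.0253)); cv2.imwrite('pics/w9.png',c['color'][:,:,::-1][0:400,120:520])
E
```

```text
avg [ 0.5859 -0.2307  0.0306 -0.1171  0.13   -3.1068] sd [2.000e-04 0.000e+00 2.000e-04 5.020e-01 2.994e-01 5.685e-01]
tool delta [0.0015 0.0002 0.0048] rotvec [0. 0. 0.] pos [ 0.5854 -0.2306  0.0301] yaw 128.5
```

View pics/w9.png

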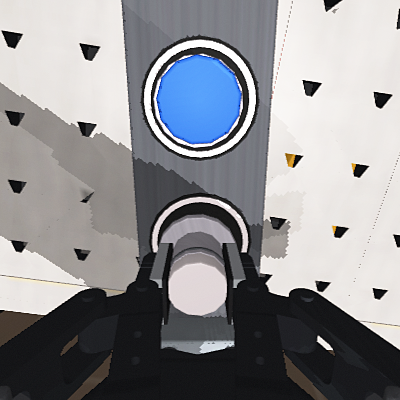

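Blue (200,98) is concentric with its pad's ring. White's foot (200,245) is over the last pad. Setting it down.

To row units: 0.005 m is 0.2, 0.0045 m is 0.18.

Emit:
creep_tool(
  plan=[0, 0, 0, 0.06, 0.008, 0.08, 0.02, 0, 0, 0, 0.06, 0.008, 0.14, 0.02, 0, 0, 0, 0.06, 0.008, 0.18, 0.02, 0, 0, 0, 0.06, 0.008, 0.2, 0.02, 0, 0, 0, 0.06, 0.008, 0.2, 0.02, 0, 0, 0, 0.06, 0.008, 0.2, 0.02],
)

```text
t: 32.3
position: [0.584, -0.2289, 0.0253]
eef_rot: [-180.0, 0.0, 128.6]
wrist_force: [-4.7, 1.7, 9.3]
width: 0.0257
grasp_force: 61.0
```

```bash
python3 - <<'E'
from h import *
avg(2); delta((.5846,-.2293,.0253))
E
```

```text
avg [ 0.584  -0.2289  0.0253 -5.0088  1.3252  9.3326] sd [0.     0.     0.     0.339  0.3916 0.0181]
tool delta [-0.0007  0.0002  0.    ] rotvec [0. 0. 0.] pos [ 0.584  -0.2289  0.0253] yaw 128.6
```

Release, rise, and look back over the row.

To row units: -0.29 m is -11.6, -0.25 m is -10.

Emit:
creep_tool(
  plan=[0, 0, 0, 0, 0, -0.02, 0.07, 0, 0, 0, 0, 0, -0.02, 0.085, 0, 0, 0, 0, 0, -0.02, 0.085, 0, 0, 0, 0, 0, -1.6, 0.085, 0, 0, 0, 0, 0, -3.6, 0.085, 0, 0, 0, 0, 0, -6, 0.085, 0, 0, 0, 0, 0, -8, 0.085, 0, 0, 0, 0, 0, -10, 0.085, 0, 0, 0, -0.8, 0, -11.6, 0.085, 0, 0, 0, -0.8, 0, -11.6, 0.085, 0, 0, 0, -0.8, 0, -11.6, 0.085, 0, 0, 0, -0.8, 0, -11.6, 0.085],
)

```text
t: 33.9
position: [0.5956, -0.2441, 0.3124]
eef_rot: [-179.9, -0.1, 128.6]
wrist_force: [0.7, 0.2, -0.6]
width: 0.0852
grasp_force: 0.0
```

```bash
python3 - <<'E'
from h import *
np.set_printoptions(precision=4,suppress=True)
avg(3); c=cam('wrist'); cv2.imwrite('pics/w10.png',c['color'][:,:,::-1]); T=cam('top')
p=[(.4382,-.0467),(.487,-.1073),(.5358,-.1684),(.5846,-.2293)]
for q,h in zip(p,(.094,.076,.058,.04)):
    for C in(c,T):
        P=cloud(C); m=((np.abs(P[...,2]-h-.014)<.005)&(np.hypot(P[...,0]-q[0],P[...,1]-q[1])<.03)).astype(np.uint8)
        e=cv2.moments(m,True); print(h,int(e['m00']),(plane(C,(e['m10']/e['m00'],e['m01']/e['m00']),h+.014)[:2]-q)*1000 if e['m00'] else '','mm')
E
```

```text
avg [ 0.5958 -0.2442  0.3126  0.3996 -0.295  -0.4094] sd [0.0001 0.     0.0002 0.2106 0.4924 0.4719]
0.094 0  mm
0.094 120 [ 1.4292 -2.8536] mm
0.076 589 [ 1.6941 -2.2218] mm
0.076 118 [ 1.28   -1.6817] mm
0.058 433 [ 0.3279 -0.7887] mm
0.058 111 [ 0.5277 -0.7773] mm
0.04 333 [-1.1762 -0.1159] mm
0.04 104 [-0.5887 -0.6962] mm
```

View pics/w10.png

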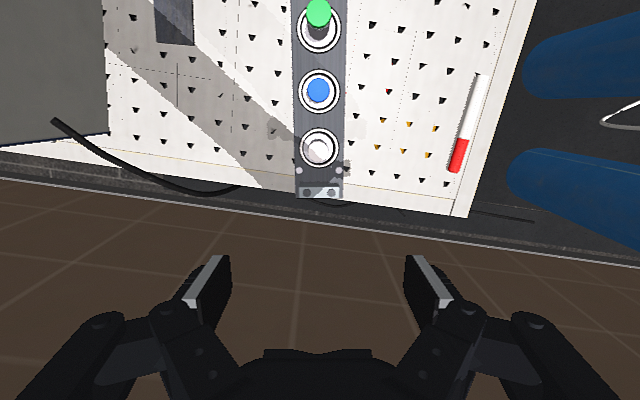

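White, blue and green stand in their rings at (318,148), (318,91) and (318,30). The row check suggests yellow and green may be 2–3 mm off centre, so I'll compare foot and ring from straight above.

Emit:
creep_tool(
  plan=[0, 0, 0, 1.6, 0, 0, 0.085, 0, 0, 0, 3.2, 0, 0, 0.085, 0, 0, 0, 4.8, 0, 0, 0.085, 0, 0, 0, 6.4, 0, 0, 0.085, 0, 0, 0, 7.08, 0, 0, 0.085, 0, 0, 0, 7.08, 0, 0, 0.085, 0, 0, 0, 7.08, 0, 0, 0.085, 0, 0, 0, 7.08, 0, 0, 0.085],
)

```text
t: 35.15
position: [0.4868, -0.1074, 0.3139]
eef_rot: [180.0, -0.0, 128.5]
wrist_force: [-1.4, -0.2, 0.1]
width: 0.0849
grasp_force: 0.0
```

```bash
python3 - <<'E'
from h import *
avg(3); c=cam('wrist'); uv=c['mtx']@(c['R'].T@(np.array([.4382,-.0467,.014])-c['p'])); u,v=(uv[:2]/uv[2]).astype(int); print(u,v)
x0,y0=max(u-130,0),max(v-90,0); cv2.imwrite('pics/w11.png',cv2.resize(c['color'][y0:y0+200,x0:x0+260,::-1],None,fx=3,fy=3,interpolation=cv2.INTER_CUBIC)); np.savez('w11.npz',color=c['color'],R=c['R'],p=c['p'],mtx=c['mtx']); print(x0,y0)
E
```

```text
avg [ 0.4867 -0.1072  0.3139 -0.6037  0.6065 -0.1615] sd [1.000e-04 2.000e-04 0.000e+00 6.448e-01 5.666e-01 1.625e-01]
317 105
187 15
```

View pics/w11.png

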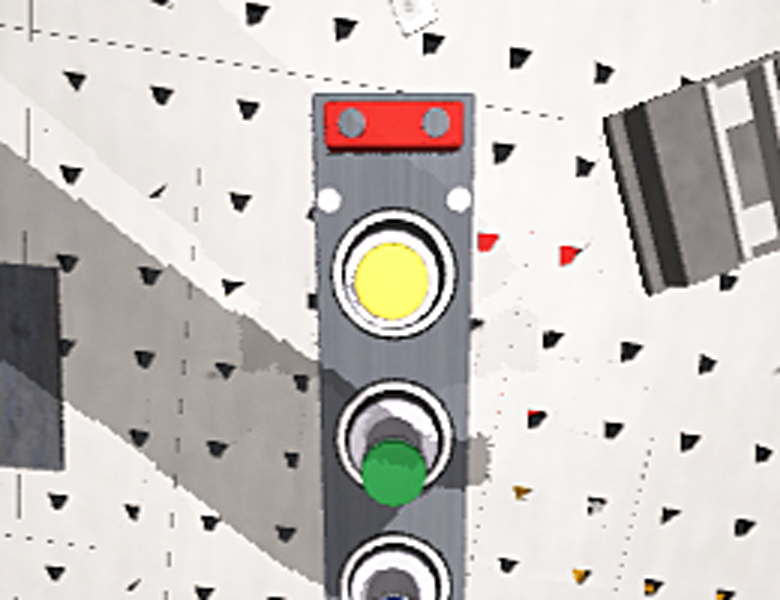

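From above, yellow's foot sits roughly 2–3 mm toward the far end within its ring (ring centre (394,273), dark gap wider at the top). There is plenty of time, so I'll measure it exactly and do the same for green.

```bash
cat > off.py <<'E'
from h import *
def off(c,p,n):
    proj=lambda X:(lambda q:q[:2]/q[2])(c['mtx']@(c['R'].T@(np.array(X)-c['p'])))
    u,v=proj([*p,.014]).astype(int); x0,y0=u-26,v-26
    g=cv2.resize(c['color'][y0:y0+52,x0:x0+52],None,fx=4,fy=4,interpolation=cv2.INTER_CUBIC)
    m=cv2.inRange(cv2.cvtColor(g,cv2.COLOR_RGB2GRAY),180,255); ks=cv2.findContours(m,0,1)[0]
    k=max(ks,key=lambda k:cv2.contourArea(cv2.convexHull(k))); e=cv2.fitEllipse(cv2.convexHull(k))
    ring=plane(c,((e[0][0]+.5)/4-.5+x0,(e[0][1]+.5)/4-.5+y0),.014)
    b=max(blobs(c,*COL[n],roi=(u-40,max(v-40,0),u+40,v+40)),key=lambda b:b[1][4]); cp=plane(c,b[0],H[n]+.0135)
    print(n,'ring',ring[:2].round(4),'axes',np.round(np.array(e[1])/4,1),'cap',cp[:2].round(4),'off mm',((cp-ring)[:2]*1000).round(2),'tool',(R.from_euler('z',-128.6,degrees=True).apply(cp-ring)*[1,-1,1]*1000).round(2))
E
python3 - <<'E'
from off import *
c=dict(np.load('w11.npz')); off(c,(.4382,-.0467),'yellow'); off(c,(.487,-.1073),'green')
E
```

```text
yellow ring [ 0.4381 -0.0464] axes [40.2 41.7] cap [ 0.4387 -0.0492] off mm [ 0.61 -2.75] tool [-2.53 -1.24 93.5 ]
green ring [ 0.4869 -0.1071] axes [37.  37.8] cap [ 0.4872 -0.1086] off mm [ 0.34 -1.59] tool [-1.45 -0.73 75.5 ]
```

Emit:
creep_tool(
  plan=[0, 0, 0, -1.6, 0, 0, 0.085, 0, 0, 0, -3.12, 0, 0, 0.085, 0, 0, 0, -3.12, 0, 0, 0.085, 0, 0, 0, -3.12, 0, 0, 0.085, 0, 0, 0, -3.12, 0, 0, 0.085, 0, 0, 0, -3.12, 0, 0, 0.085],
  lines="1,2",
)

```text
t: 36.1
position: [0.5346, -0.1666, 0.3144]
```

```bash
python3 - <<'E'
from off import *
avg(3); c=cam('wrist'); off(c,(.4382,-.0467),'yellow'); off(c,(.487,-.1073),'green'); off(c,(.5358,-.1684),'blue')
E
```

```text
avg [ 0.5346 -0.1667  0.3144  0.3831  0.3116 -0.2152] sd [0.000e+00 1.000e-04 0.000e+00 2.800e-01 4.264e-01 1.484e-01]
yellow ring [ 0.4369 -0.0447] axes [42.2 51.1] cap [ 0.4391 -0.0491] off mm [ 2.25 -4.39] tool [-4.84 -0.98 93.5 ]
green ring [ 0.487  -0.1072] axes [40.2 41.6] cap [ 0.4874 -0.1088] off mm [ 0.36 -1.55] tool [-1.43 -0.69 75.5 ]
blue ring [ 0.5358 -0.168 ] axes [37.1 37.6] cap [ 0.5354 -0.1687] off mm [-0.44 -0.75] tool [-0.31 -0.81 57.5 ]
```

Green (1.6 mm) and blue (0.9 mm) are fine. Yellow is 2.8 mm off, so I'll regrasp it and shift it.

```bash
python3 - <<'E'
from h import *
delta((.4388,-.0492,.0775))
E
```

```text
tool delta [ 0.1521 -0.0015  0.2367] rotvec [0. 0. 0.] pos [ 0.5347 -0.1671  0.3143] yaw 128.6
```

To row units: 0.152 m is 6.08, 0.145 m is 5.8.

Emit:
creep_tool(
  plan=[0, 0, 0, 2, 0, 0, 0.085, 0, 0, 0, 4, 0, 0, 0.085, 0, 0, 0, 5.8, -0.04, 0.8, 0.085, 0, 0, 0, 6.08, -0.06, 2.4, 0.085, 0, 0, 0, 6.08, -0.06, 4, 0.085, 0, 0, 0, 6.08, -0.06, 4.8, 0.085, 0, 0, 0, 6.08, -0.06, 4.8, 0.085, 0, 0, 0, 6.08, -0.06, 4.8, 0.085],
)

```text
t: 37.3
position: [0.4396, -0.0492, 0.195]
eef_rot: [179.9, 0.1, 128.6]
wrist_force: [0.7, -0.6, 0.1]
width: 0.0851
grasp_force: 0.0
```

```bash
python3 - <<'E'
from h import *
avg(2); delta((.4388,-.0492,.0775))
E
```

```text
avg [ 0.4397 -0.0493  0.1951  0.2296 -0.1696 -0.1218] sd [1.000e-04 0.000e+00 1.000e-04 4.890e-01 4.063e-01 2.346e-01]
tool delta [ 0.001  -0.0008  0.1177] rotvec [0. 0. 0.] pos [ 0.4398 -0.0494  0.1952] yaw 128.6
```

Emit:
creep_tool(
  plan=[0, 0, 0, 0.04, -0.032, 1.6, 0.085, 0, 0, 0, 0.04, -0.032, 3.2, 0.085, 0, 0, 0, 0.04, -0.032, 4.2, 0.085, 0, 0, 0, 0.04, -0.032, 4.64, 0.085, 0, 0, 0, 0.04, -0.032, 4.708, 0.085, 0, 0, 0, 0.04, -0.032, 4.708, 0.085, 0, 0, 0, 0.04, -0.032, 4.708, 0.02, 0, 0, 0, 0.04, -0.032, 4.708, 0.02, 0, 0, 0, 0.04, -0.032, 4.708, 0.02, 0, 0, 0, 0.04, -0.032, 4.708, 0.02, 0, 0, 0, 0.04, -0.032, 4.708, 0.02, 0, 0, 0, 0.04, -0.032, 4.708, 0.02],
  squeeze=60,
)

```text
t: 38.9
position: [0.4383, -0.0488, 0.0767]
eef_rot: [179.9, 0.0, 128.6]
wrist_force: [1.8, 1.2, 3.9]
width: 0.0259
grasp_force: 59.0
```

```bash
python3 - <<'E'
from h import *
avg(2)
E
```

```text
avg [ 0.4383 -0.0488  0.0767  1.5455  1.0582  4.0778] sd [0.     0.     0.     0.2233 0.1094 0.1809]
```

To row units: -0.005 m is -0.2, 0.0025 m is 0.1.

Emit:
creep_tool(
  plan=[0, 0, 0, 0, 0, -0.2, 0.02, 0, 0, 0, 0.1, 0.04, -0.2, 0.02, 0, 0, 0, 0.1, 0.04, -0.2, 0.02, 0, 0, 0, 0.1, 0.04, -0.08, 0.02, 0, 0, 0, 0.1, 0.04, 0, 0.02, 0, 0, 0, 0.1, 0.04, 0.02, 0.02, 0, 0, 0, 0.1, 0.04, 0.02, 0.02, 0, 0, 0, 0.1, 0.04, 0.02, 0.02],
)

```text
t: 40.0
position: [0.4371, -0.0465, 0.0765]
eef_rot: [-180.0, 0.0, 128.6]
wrist_force: [-2.6, 0.1, 7.6]
width: 0.0259
grasp_force: 59.5
```

```bash
python3 - <<'E'
from h import *
avg(2)
E
```

```text
avg [ 0.4371 -0.0465  0.0765 -2.2464  0.5265  8.9064] sd [0.     0.     0.     0.3569 0.4505 1.2963]
```

Moved by (−1.2, +2.3) mm and seated. Releasing, rising and checking again from above.

Emit:
creep_tool(
  plan=[0, 0, 0, 0, 0, -0.02, 0.07, 0, 0, 0, 0, 0, -0.02, 0.085, 0, 0, 0, 0, 0, -0.02, 0.085, 0, 0, 0, 0, 0, -1.6, 0.085, 0, 0, 0, 0, 0, -3.6, 0.085, 0, 0, 0, 0, 0, -5.6, 0.085, 0, 0, 0, -1.2, 0, -7.6, 0.085, 0, 0, 0, -3.04, 0, -9.4, 0.085, 0, 0, 0, -3.04, 0, -9.4, 0.085, 0, 0, 0, -3.04, 0, -9.4, 0.085, 0, 0, 0, -3.04, 0, -9.4, 0.085],
)

```text
t: 41.48
position: [0.483, -0.1049, 0.3096]
eef_rot: [-179.9, -0.1, 128.7]
wrist_force: [0.6, 0.4, 0.5]
width: 0.0851
grasp_force: 0.0
```

```bash
python3 - <<'E'
from off import *
avg(3); c=cam('wrist'); off(c,(.4382,-.0467),'yellow'); off(c,(.487,-.1073),'green')
s=cam('scene'); cv2.imwrite('pics/s2.png',s['color'][:,:,::-1])
E
```

```text
avg [ 0.4832 -0.105   0.3097  0.4006  0.137  -0.0826] sd [1.000e-04 1.000e-04 1.000e-04 1.494e-01 2.089e-01 4.592e-01]
yellow ring [ 0.4382 -0.0464] axes [40.5 41.9] cap [ 0.4368 -0.0473] off mm [-1.43 -0.91] tool [ 0.18 -1.69 93.5 ]
green ring [ 0.487  -0.1071] axes [37.1 37.8] cap [ 0.4872 -0.1085] off mm [ 0.16 -1.35] tool [-1.16 -0.72 75.5 ]
```

View pics/s2.png

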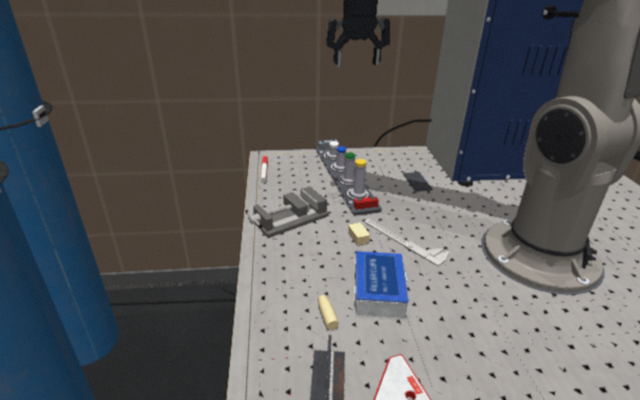

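All four rests stand in order of height, with yellow (360,178) beside the red stop (366,203), then green, blue and white. All are within 2 mm of centre, the brass block (358,233) has not moved, and the gripper is open and clear.

```bash
python3 -c "
from plant import ctrl; print(ctrl.hand_in())"
```

```text
the job is handed in; nothing more can be done
None
```

I handed the job in at about 42 s: the four rests stand upright in order of height (yellow next to the red stop, then green, blue and white), each within about 2 mm of its pad's centre, with the brass block not moved and the gripper open and clear.

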